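# Find the release key of a board carrier by touch

### The job

The clamps of the circuit-board carrier are unlocked by a key sunk in a notch somewhere along the carrier's black sprung edge bar. Put a fingertip on the bar right beside the blue-marked end and, pressing it down a little against its springs, sweep it along the bar until it comes to the notch; then press the key in the notch fully home, so that it stays down, and draw back. Grasp nothing, and leave the board and everything else on the bench where it is.

Things in the scene. Friction and masses are not known exactly. Their poses are not given: they have to be found in the camera images.
- carrier: Board carrier, fixed to the bench: base plate 270 x 370 x 12 mm. Origin: centre of its underside, on the bench; x away from the robot, y along the edge bar to its blue-marked end (the robot's left), z up. The black edge bar lies along y at x = -115 mm, bare from y = -90 to +90 mm between two grey housings 58 mm high. The key unlocks the orange clamps beside the board; they do not move by themselves.
- bar_left (a point): Centre of the bar's top face at rest, 48 mm above the bench, at the blue-marked left end of the bare length, against the left housing (blue stripe). Axes as the carrier's. The bar is 26 mm wide (x). The housings are 34 mm wide, 95 mm long, 10 mm higher than the bar.
- bar_right (a point): The same at the right end of the bare length. Between the two ends is one notch in the bar, 42 mm long (y), open to front and back. Its centre lies anywhere from y = -62 to +10 mm in the carrier's frame; it is not reported: find it by feel or sight. The grey key, 24 x 40 mm, is its floor, 10 mm below the bar's top.
- bar (a joint): How far the edge bar is pushed down, m: 0 at rest, at most 0.004. It starts to give at about 0.5 N, then 1.5 N more per mm, and springs back. It sinks level over its whole length; it rises to 0 when the fingertip is wholly in the notch.
- key (a joint): How far the key is pushed down, m: 0 at the start, fully home at 0.007. It moves straight down against a friction of about 5 N and stays where it is left.
- board: Green circuit board, 200 x 300 x 4 mm with parts on it, lying loose on the carrier's standoffs, underside 22 mm above the bench; its front edge is about 35 mm behind the bar's centre line, and its parts reach 60 mm above the bench, but within 70 mm of that line only 40 mm. Origin: centre of its underside.
- heatsink: Aluminium finned heatsink, 44 x 44 x 26 mm, standing loose on the board's white socket. Origin: centre of its underside.
- screw_jar: Small amber screw jar with an orange lid, 26 mm across, 34 mm high, standing loose on the right end housing of the carrier, about 60 mm from the bare bar. Origin: centre of its underside.
- flux: White flux bottle with a red cap, 44 mm across, 110 mm high, on the bench to the right. Origin: centre of its underside.
- spool: Solder spool with blue flanges, 60 mm across, 40 mm high, standing on a flange on the bench to the right. Origin: centre of its underside.
- screwdriver: Screwdriver with a yellow handle lying on the bench to the left. Origin: underside, near its middle.
- brush: Brush lying on the bench to the left. Origin: underside, near its middle.
There are look-alikes about, which are no part of the job. Several things look just like the brush: the one meant starts farthest from the robot's base.

How it is judged:
On the way, in this order (a step that is already met when the one before it is completed fails the run):
1. A fingertip presses on the bar beside its blue-marked end (within 45 mm of it) (value of joint bar above 0.0004 m and contact force between the fingers and carrier above 0.8 N and y of the grasp point in the frame of carrier above 0.045 m), for 0.1 s.
2. The fingertip presses on the bar farther along, on the way to the notch (value of joint bar above 0.0004 m and contact force between the fingers and carrier above 0.8 N and y of the grasp point in the frame of carrier between -0.09 and 0.042 m), for 0.04 s.
3. The fingers press the key home in its notch (value of joint key above 0.006 m and contact force between the fingers and carrier above 0.8 N), for 0.1 s.
At the end, for the whole second after the job is handed in: The key is down by more than 6 of its 7 mm and stays there, the bar has sprung back (within 0.6 mm), and the board, heatsink, jar, bottle, spool, screwdriver and brush are at rest within 15 mm of where they began (value of joint key above 0.006 m and value of joint bar below 0.0006 m and distance of each of board, heatsink, screw_jar, flux, spool, screwdriver, brush from where it was at the start of the episode below 0.015 m and linear speed of each of board, heatsink, screw_jar, flux, spool, screwdriver, brush below 0.02 m/s); the robot touches nothing.
It fails at once if The board or another loose thing is shoved, carried or lifted more than 20 mm (distance of any of board, heatsink, screw_jar, flux, spool, screwdriver, brush from where it was at the start of the episode above 0.02 m).
It also fails if it takes over 56 s, if anything falls off the work surface, if the arm or the gripper's body presses on something with over 40 N, if the wrist force passes 120 N, or if a joint passes its speed limit or range.

### The arm

A 7-joint arm with a two-finger parallel gripper is mounted at the origin on the work surface. World frame = base frame: x ahead of the robot, y to its left, z up, the work surface at z = 0. Lengths are in m, angles in rad, forces in N, time in s.
With the tool pointing down it reaches from about 0.4 to 0.9 m from the base axis. Payload 5.5 kg.
Tool frame: the origin (TCP) lies on the centre line of the jaws, within the pads' length; the fingertips stand 8 mm ahead of it and the grasp point (between the pads) lies 11 mm behind it (tcp_to_tips is the distance from the TCP to the fingertips, in m); z points along the fingers, x is the direction in which the jaws open and shut, and the axes are right-handed (so a half turn about z gives the same grasp; the last joint's range is limited). The gripper opens to 85 mm and grips with 20 to 120 N. Pads are 22 mm wide; open, the fingers measure 114 mm over their backs; the gripper's body (76 mm by 85 mm) begins 54 mm behind the grasp point. The pads swing forward as they close: fully open they stand 13 mm farther back than shut.
Start: joints at [-1.055, 0.501, -0.427, 1.55, 0.221, 1.138, -0.21], TCP at [0.163, 0.629, 0.239] pointing down, gripper open.
Joint ranges: [-2.88, 2.88], [-0.31, 2.03], [-1.54, 1.56], [0.2, 2.42], [-1.41, 4.55], [0.19, 2.02], [-2.57, 2.57]. Speed limits (rad/s): [2.57, 2.57, 3.14, 3.14, 3.14, 3.14, 3.14].

### API

Orientations are given as [roll, pitch, yaw] about the fixed x, y, z axes, in that order (R = Rz(yaw) Ry(pitch) Rx(roll)).
In Python, from station import * gives the robot as it stands.
- The arm moves only by the tool move_arm, never from a script. Its argument "targets" is a list of rows, each an object with "rotation": the turn, a rotation vector about the tool's x, y, z in rad, a list of three; "slide": the shift along the tool's x, y, z in mm, a list of three; "fingers": the closure, from 0 (fully open) to 1 (shut). In form: [{"rotation": [rx, ry, rz], "slide": [tx, ty, tz], "fingers": fingers}, ...]. A call has 1 to 20 rows; each row shifts and turns the commanded pose from where the row before left it, along the tool's axes as they then stand; what a row does not reach is not made up. A row lasts 1/12 s, in which the tool goes at most 41.7 mm and 7.16 degrees, less where a joint would pass 70% of its speed; a pose out of reach is approached as far as the arm can. A call is refused whole if a number of a shift passes 41.7 or a number of a turn 0.125, either way. A call with a gripper value outside its range is refused whole. The fingers move at their own pace and stop on an object; the grip force is fixed at half the most. Time passes only in rows, so rows that do not move let the fingers close. It gives the time, the measured TCP pose, the force and the opening at its end, in the units of the state.
- sense(): the state, without advancing time (a new reading comes with each control period).
- capture(name): name is "side" or "top"; returns (picture, depth): 420x560x3 uint8, red, green, blue; 420x560 float32, m along the optical axis (not along the pixel's ray), 0 where there is no reading.
- camera_params(name): a dict with "fov_y" (degrees; the focal length in pixels is half the picture's height over the tangent of half this angle, whatever the lens; pixels are square), "cx", "cy" (the principal point, pixels), "world_from_camera" (4x4, takes a point from camera to world coordinates). Camera axes: x right, y up, looking along -z (the intrinsics and any distortion apply to the point x, -y, -z); pixel columns grow to the right and rows downward; lengths in m; the calibration is good to about 2 mm. A picture is of the moment at which its call begins. camera_params takes no time and is no camera call.
- close_job(): hands the job in, once; it reports no verdict.
The state is a dict: "time": time; "joint_positions": joint angles; "joint_velocities": joint speeds; "effort": joint torques, N m; "eef_pos": TCP position; "ee_rot": TCP orientation; "ft_force": force on the tool from outside, world axes, zero at the start; "torque": the same for the moment, N m; "grip_width": opening from 0.0 (shut) to 1.0 (fully open).
Only numpy, scipy, OpenCV 4.12 (cv2) and the standard library are available. Lean on these libraries where they do the work, as an engineer would, in place of code of your own. Each camera call takes 0.05 s, during which the arm holds its last target.

## Working session

There is one attempt and no reset: what is moved stays moved. The work goes in short steps, Python scripts to look and compute and a tool call to move; the robot and the scene stay as the last step left them, time stands still between calls to the robot, and variables do not carry over. Pictures are saved under pics/ and viewed, and the job is handed in when it is done.

Besides the shell and the picture viewer there is one more tool, called after "Emit:" by a JSON object that holds its "op" and its "data", one argument or row to a line. move_arm: Moves the arm, as the interface text tells. Its arguments: {"type":"object","properties":{"targets":{"type":"array","items":{"type":"object","properties":{"rotation":{"type":"array","items":{"type":"number"}},"slide":{"type":"array","items":{"type":"number"}},"fingers":{"type":"number"}}}}},"required":["targets"]}

```bash
ls; mkdir -p pics; python3 - <<'E'
from station import *
import cv2,numpy as np
s=sense()
for k,v in s.items(): print(k,v)
for n in("top","side"):
    p,d=capture(n); cv2.imwrite(f"pics/{n}0.png",p[:,:,::-1]); np.savez(f"pics/{n}0.npz",p=p,d=d)
    print(n,camera_params(n), d.min(),d.max())
E
```

```text
pics
time 0.0
joint_positions [-1.05482274  0.50185526 -0.42677408  1.5513953   0.22083155  1.13827697
 -0.21029059]
joint_velocities [ 2.71169372e-04  9.67170973e-04  2.87653511e-05 -3.12787640e-04
 -3.83078942e-04 -1.62401567e-04  5.71801224e-04]
effort [-1.25034326e-04 -5.69506073e+01 -5.81595093e+00 -2.80940902e+01
  1.07893447e-02  1.19673190e-02 -1.48408475e-05]
eef_pos [0.16246144 0.62870973 0.23827592]
ee_rot [-3.14154951e+00  1.87471443e-03  1.31807439e+00]
ft_force [0.92298326 1.26522573 0.00802763]
torque [-0.00498717 -0.00815948  0.03052149]
grip_width 0.9986795255654867
top {'fov_y': 46.83475186619784, 'cx': 276.9907259763862, 'cy': 212.40987576052476, 'world_from_camera': array([[-0.01542126,  0.98247782, -0.18574046,  0.23468987],
       [-0.99987217, -0.01436822,  0.00701428, -0.00626727],
       [ 0.00422261,  0.18582489,  0.9825738 ,  1.24709732],
       [ 0.        ,  0.        ,  0.        ,  1.        ]])} 0.0 2.180707
side {'fov_y': 44.16888958224373, 'cx': 280.45950313504915, 'cy': 206.1567363453277, 'world_from_camera': array([[ 0.98449127,  0.07277421, -0.15962722,  0.26874643],
       [-0.17407788,  0.51813506, -0.83739653, -1.09155224],
       [ 0.02176759,  0.85219714,  0.52276783,  0.74422301],
       [ 0.        ,  0.        ,  0.        ,  1.        ]])} 0.0 3.7977488
```

View pics/top0.png

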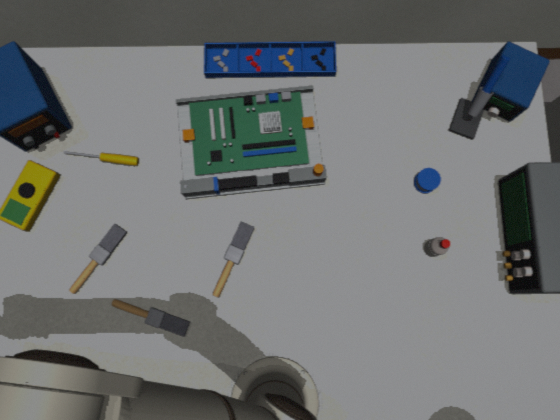

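View pics/side0.png

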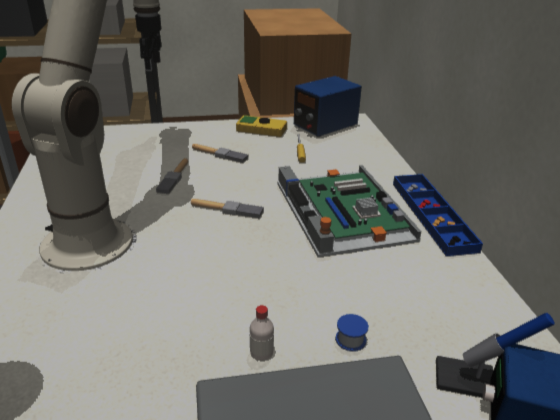

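The top view shows the carrier at about (250,140), with the bar running from the blue stripe at (215,184) to about (290,178). A grey patch near (265,180) may be the key. The jar is at (319,170). I'll enlarge the bar and measure it.

```bash
cat > h.py <<'E'
import numpy as np,cv2
from station import *
def f(n):
    c=camera_params(n); return 210/np.tan(np.radians(c['fov_y']/2)),c
def ray(n,u,v,z):
    F,c=f(n); T=c['world_from_camera']; d=T[:3,:3]@np.array([(u-c['cx'])/F,-(v-c['cy'])/F,-1]); o=T[:3,3]
    return o+d*(z-o[2])/d[2]
def proj(n,P):
    F,c=f(n); T=c['world_from_camera']; q=T[:3,:3].T@(np.asarray(P)-T[:3,3])
    return c['cx']+F*q[0]/-q[2], c['cy']-F*q[1]/-q[2]
def dpt(n,u,v,d):
    F,c=f(n); T=c['world_from_camera']; z=d[v,u]
    return T[:3,:3]@np.array([(u-c['cx'])/F*z,-(v-c['cy'])/F*z,-z])+T[:3,3]
E
python3 - <<'E'
from h import *
p=np.load('pics/top0.npz')['p'];d=np.load('pics/top0.npz')['d']
c=p[155:203,170:335,::-1]; cv2.imwrite('pics/topcrop.png',cv2.resize(c,None,fx=4.8,fy=4.8,interpolation=cv2.INTER_CUBIC))
p2=np.load('pics/side0.npz')['p']
c=p2[160:255,265:365,::-1]; cv2.imwrite('pics/sidecrop.png',cv2.resize(c,None,fx=6,fy=6,interpolation=cv2.INTER_CUBIC))
hsv=cv2.cvtColor(p,cv2.COLOR_RGB2HSV)
print("bar row profile (u, v, grey, height)")
for u in range(178,330,4):
    v=int(round(184-(u-215)*7/73)); print(u,v,p[v,u],np.round(dpt('top',u,v,d),3))
E
```

```text
bar row profile (u, v, grey, height)
178 188 [141 142 143] [ 0.541  0.246 -0.005]
182 187 [ 96 101 101] [0.527 0.223 0.063]
186 187 [102 104 107] [0.527 0.213 0.06 ]
190 186 [94 97 98] [0.531 0.204 0.056]
194 186 [ 95  98 101] [0.53  0.193 0.058]
198 186 [ 98 101 100] [0.53  0.183 0.06 ]
202 185 [ 97 101 101] [0.533 0.173 0.056]
206 185 [ 97  99 100] [0.533 0.163 0.057]
210 184 [ 98 101 101] [0.535 0.153 0.058]
214 184 [ 51  80 130] [0.533 0.142 0.064]
218 184 [43 53 71] [0.536 0.134 0.052]
222 183 [35 34 36] [0.539 0.124 0.05 ]
226 183 [36 36 37] [0.539 0.114 0.05 ]
230 183 [36 36 37] [0.539 0.104 0.048]
234 182 [29 31 32] [0.54  0.093 0.053]
238 182 [35 34 33] [0.541 0.083 0.051]
242 181 [33 29 32] [0.544 0.073 0.05 ]
246 181 [33 34 36] [0.544 0.063 0.047]
250 181 [32 30 32] [0.544 0.053 0.049]
254 180 [35 33 36] [0.545 0.042 0.051]
258 180 [90 93 93] [0.548 0.033 0.039]
262 179 [90 94 96] [0.551 0.022 0.039]
266 179 [90 94 96] [0.551 0.012 0.04 ]
270 179 [92 95 97] [0.552 0.002 0.036]
274 178 [32 30 34] [ 0.55  -0.009  0.05 ]
278 178 [32 31 32] [ 0.552 -0.019  0.043]
282 178 [32 32 33] [ 0.551 -0.029  0.046]
286 177 [30 29 33] [ 0.552 -0.039  0.053]
290 177 [94 98 98] [ 0.55  -0.049  0.059]
294 176 [96 98 98] [ 0.553 -0.059  0.058]
298 176 [ 96 100 100] [ 0.552 -0.069  0.059]
302 176 [95 98 97] [ 0.552 -0.079  0.059]
306 175 [96 99 99] [ 0.554 -0.089  0.063]
310 175 [ 97 100 101] [ 0.555 -0.1    0.057]
314 175 [82 71 69] [ 0.553 -0.109  0.064]
318 174 [59 35 13] [ 0.551 -0.118  0.079]
322 174 [83 83 84] [ 0.557 -0.13   0.058]
326 173 [122 124 120] [ 0.575 -0.147  0.   ]
```

View pics/topcrop.png

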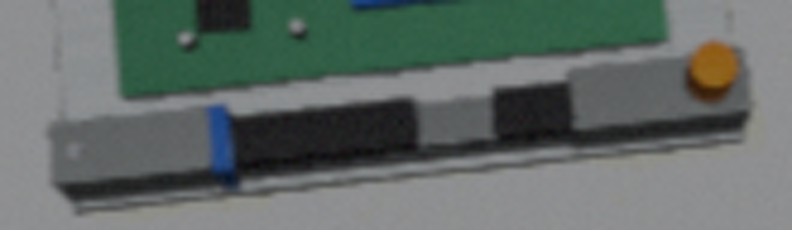

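View pics/sidecrop.png

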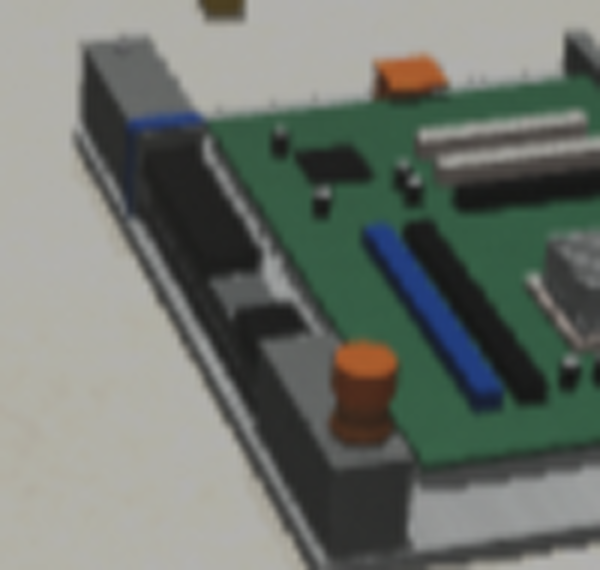

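The top crop shows the bare bar from the blue stripe (crop x≈233) to the right housing (x≈570). The grey key in the notch spans x≈415–495, and the side view agrees. Next I'll measure the edges to sub-pixel accuracy.

```bash
python3 - <<'E'
from h import *
p=np.load('pics/top0.npz')['p'];g=cv2.cvtColor(p,cv2.COLOR_RGB2GRAY).astype(float)
# lengthwise transitions along bar centre row: 
def cross(a,th):
    r=[]
    for i in range(len(a)-1):
        if (a[i]-th)*(a[i+1]-th)<0: r.append(i+(th-a[i])/(a[i+1]-a[i]))
    return r
us=np.arange(205,300)
for off in(-3,-1,1):
    vs=184-(us-215)*7/73+off
    a=cv2.remap(g.astype(np.float32),us[None].astype(np.float32),vs[None].astype(np.float32),cv2.INTER_LINEAR)[0]
    cr=[us[0]+x for x in cross(a,62)]
    print(off,[(round(u,2),np.round(ray('top',u,184-(u-215)*7/73+off,.048),4)[:2].tolist()) for u in cr])
# transverse
E1=[]
for u in list(range(222,255,3))+list(range(276,287,3)):
    v0=int(round(184-(u-215)*7/73)); a=g[v0-14:v0+14,u]; cr=[v0-14+x for x in cross(a,75)]
    c=[x for x in cr if x<v0]; 
    r=ray('top',u,c[-1],.048); E1.append(r); print(u,np.round(cr,2),np.round(r,4))
E1=np.array(E1); k=np.polyfit(E1[:,1],E1[:,0],1); print('bar rear edge x=k y+b',k,'yaw',-np.arctan(k[0]),np.degrees(np.arctan(k[0])))
for rng in((185,210,3),(292,309,3)):
  H=[];Fp=[]
  for u in range(*rng):
    v0=int(round(184-(u-215)*7/73)); a=g[v0-14:v0+14,u]; cr=[v0-14+x for x in cross(a,108)]
    cf=[v0-14+x for x in cross(a,75)]
    c=[x for x in cr if x<v0]
    H.append(ray('top',u,c[-1],.058)); 
    c=[x for x in cf if x>v0]; Fp.append(ray('top',u,c[0],.058))
    
  H=np.array(H);Fp=np.array(Fp);print('rear',np.polyfit(H[:,1],H[:,0],1),np.round(H[[0,-1]],4).tolist(),'front',np.polyfit(Fp[:,1],Fp[:,0],1),'w',(H-Fp)[:,0])
E
```

```text
-3 [(np.float64(216.29), [0.5453, 0.1385]), (np.float64(256.02), [0.5539, 0.0373]), (np.float64(272.29), [0.5574, -0.0043]), (np.float64(288.34), [0.5609, -0.0454])]
-1 [(np.float64(216.69), [0.5402, 0.1374]), (np.float64(256.46), [0.5487, 0.0362]), (np.float64(272.29), [0.5522, -0.0042]), (np.float64(288.56), [0.5557, -0.0458])]
1 [(np.float64(217.56), [0.5351, 0.1352]), (np.float64(256.67), [0.5435, 0.0357]), (np.float64(272.31), [0.5469, -0.0042]), (np.float64(288.72), [0.5504, -0.0461])]
222 [178.67 191.65] [0.5509 0.124  0.048 ]
225 [178.21 191.25] [0.552  0.1164 0.048 ]
228 [171.48 177.9  191.11] [0.5527 0.1087 0.048 ]
231 [169.5  170.2  177.77 190.64] [0.553  0.1011 0.048 ]
234 [170.25 177.23 190.38] [0.5543 0.0934 0.048 ]
237 [170.11 177.07 190.07] [0.5546 0.0858 0.048 ]
240 [176.77 189.64] [0.5553 0.0781 0.048 ]
243 [176.41 189.31] [0.5561 0.0705 0.048 ]
246 [169.35 176.09 189.11] [0.5568 0.0628 0.048 ]
249 [168.27 169.35 175.77 188.8 ] [0.5576 0.0551 0.048 ]
252 [168.18 169.36 175.36 188.45] [0.5586 0.0475 0.048 ]
276 [165.5  166.05 172.86 185.89] [ 0.5643 -0.0139  0.048 ]
279 [172.66 185.62] [ 0.5647 -0.0216  0.048 ]
282 [172.23 185.25] [ 0.5657 -0.0292  0.048 ]
285 [164.17 165.42 171.94 184.93] [ 0.5664 -0.0369  0.048 ]
bar rear edge x=k y+b [-0.09491163  0.56285953] yaw 0.0946281674227141 -5.421794616378866
rear [-0.21915347  0.5892415 ] [[0.5349, 0.2161, 0.058], [0.5517, 0.1558, 0.058]] front [-0.09132631  0.53361144] w [0.02081359 0.03257848 0.0327532  0.03193453 0.0323143  0.03194856
 0.03927724 0.03239227 0.03225814]
rear [-0.24463844  0.55693206] [[0.5716, -0.0546, 0.058], [0.5839, -0.093, 0.058]] front [-0.10549693  0.53355876] w [0.03256494 0.03284959 0.03204496 0.03259002 0.03160236 0.04067122]
```

The bar is at yaw ≈0.095 rad, with its bare length spanning world y ≈ 0.134 to −0.046 (180 mm, as specified). The notch spans y ≈ 0.036 to −0.004, so its centre is at carrier y ≈ −28 mm, inside the stated range. I'll close the fingers and turn the 22 mm pad width along the bar.

Emit:
{"op": "move_arm", "data": {
  "targets": [
    {"rotation": [0,0,0.122],"slide": [0,0,0],"fingers": 1},
    {"rotation": [0,0,0.122],"slide": [0,0,0],"fingers": 1},
    {"rotation": [0,0,0.122],"slide": [0,0,0],"fingers": 1},
    {"rotation": [0,0,0.122],"slide": [0,0,0],"fingers": 1},
    {"rotation": [0,0,0.122],"slide": [0,0,0],"fingers": 1},
    {"rotation": [0,0,0.122],"slide": [0,0,0],"fingers": 1},
    {"rotation": [0,0,0.122],"slide": [0,0,0],"fingers": 1},
    {"rotation": [0,0,0.122],"slide": [0,0,0],"fingers": 1},
    {"rotation": [0,0,0.122],"slide": [0,0,0],"fingers": 1},
    {"rotation": [0,0,0.122],"slide": [0,0,0],"fingers": 1},
    {"rotation": [0,0,0.003],"slide": [0,0,0],"fingers": 1},
    {"rotation": [0,0,0],"slide": [0,0,0],"fingers": 1},
    {"rotation": [0,0,0],"slide": [0,0,0],"fingers": 1}
  ]
}}

```text
time: 1.18
eef_pos: [0.1624, 0.6292, 0.239]
ee_rot: [3.141, 0.0, 0.099]
ft_force: [0.2, -0.1, 0.2]
grip_width: 0.001
```

Emit:
{"op": "move_arm", "data": {
  "targets": [
    {"rotation": [0,0,0],"slide": [18,31,0],"fingers": 1},
    {"rotation": [0,0,0],"slide": [18,31,0],"fingers": 1},
    {"rotation": [0,0,0],"slide": [18,31,0],"fingers": 1},
    {"rotation": [0,0,0],"slide": [18,31,0],"fingers": 1},
    {"rotation": [0,0,0],"slide": [18,31,0],"fingers": 1},
    {"rotation": [0,0,0],"slide": [18,31,0],"fingers": 1},
    {"rotation": [0,0,0],"slide": [18,31,0],"fingers": 1},
    {"rotation": [0,0,0],"slide": [18,31,0],"fingers": 1},
    {"rotation": [0,0,0],"slide": [18,31,0],"fingers": 1},
    {"rotation": [0,0,0],"slide": [18,31,0],"fingers": 1},
    {"rotation": [0,0,0],"slide": [18,31,0],"fingers": 1},
    {"rotation": [0,0,0],"slide": [18,31,0],"fingers": 1},
    {"rotation": [0,0,0],"slide": [18,31,0],"fingers": 1},
    {"rotation": [0,0,0],"slide": [18,31,0],"fingers": 1},
    {"rotation": [0,0,0],"slide": [18,31,0],"fingers": 1},
    {"rotation": [0,0,0],"slide": [18,31,0],"fingers": 1},
    {"rotation": [0,0,0],"slide": [18,31,0],"fingers": 1},
    {"rotation": [0,0,0],"slide": [18,30,0],"fingers": 1},
    {"rotation": [0,0,0],"slide": [0,0,0],"fingers": 1},
    {"rotation": [0,0,0],"slide": [0,0,0],"fingers": 1}
  ]
}}

```text
time: 2.85
eef_pos: [0.5389, 0.1028, 0.2391]
ee_rot: [3.141, -0.0, 0.092]
ft_force: [-0.1, -0.0, -0.2]
grip_width: 0.003
```

Emit:
{"op": "move_arm", "data": {
  "targets": [
    {"rotation": [0,0,0],"slide": [1,-2,30],"fingers": 1},
    {"rotation": [0,0,0],"slide": [0,-1,30],"fingers": 1},
    {"rotation": [0,0,0],"slide": [0,0,30],"fingers": 1},
    {"rotation": [0,0,0],"slide": [0,0,30],"fingers": 1},
    {"rotation": [0,0,0],"slide": [0,0,20],"fingers": 1},
    {"rotation": [0,0,0],"slide": [0,0,15],"fingers": 1},
    {"rotation": [0,0,0],"slide": [0,0,8],"fingers": 1},
    {"rotation": [0,0,0],"slide": [0,0,0],"fingers": 1},
    {"rotation": [0,0,0],"slide": [0,0,0],"fingers": 1},
    {"rotation": [0,0,0],"slide": [0,0,0],"fingers": 1}
  ]
}}

```text
time: 3.68
eef_pos: [0.5394, 0.1094, 0.0774]
ee_rot: [-3.141, -0.002, 0.096]
ft_force: [-1.3, -0.4, 1.0]
grip_width: -0.002
```

```bash
python3 - <<'E'
from h import *
s=sense(); print(s['eef_pos'],s['ee_rot'],s['ft_force'])
for n,(a,b,c,d),k in(("top",(140,220,160,340),4),("side",(130,250,255,375),5)):
    p,_=capture(n); cv2.imwrite(f"pics/{n}1.png",cv2.resize(p[a:b,c:d,::-1],None,fx=k,fy=k,interpolation=cv2.INTER_CUBIC))
    print(n,[round(float(x),1) for x in proj(n,s['eef_pos']-np.array([0,0,.008]))])
E
```

```text
[0.53940485 0.10940335 0.07744271] [-3.14095668e+00 -1.81541367e-03  9.60641248e-02] [-1.33162659 -0.41075091  0.98466076]
top [226.9, 180.9]
side [296.2, 181.5]
```

View pics/top1.png

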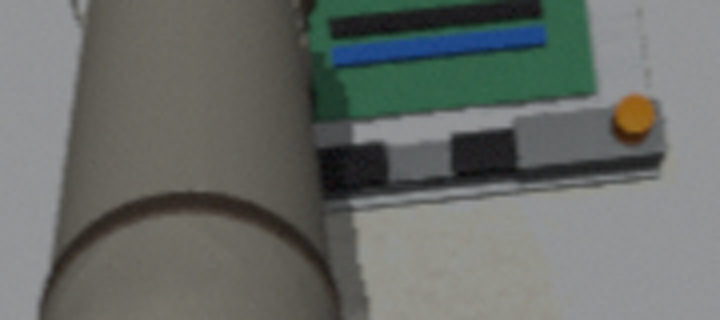

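View pics/side1.png

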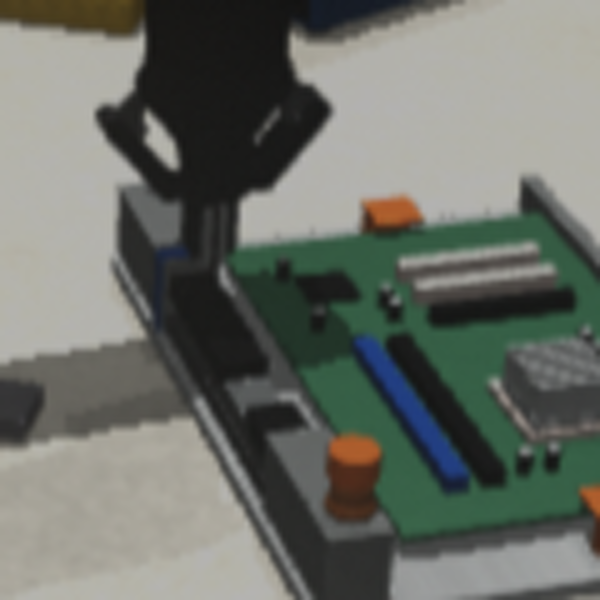

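In the side view the shut fingertips sit over the bar by the blue stripe (crop ≈ (205,262)), where I projected them, with the housing and board clear. I'll descend gently.

Emit:
{"op": "move_arm", "data": {
  "targets": [
    {"rotation": [0,0,0],"slide": [0,2,6],"fingers": 1},
    {"rotation": [0,0,0],"slide": [0,1,6],"fingers": 1},
    {"rotation": [0,0,0],"slide": [0,0,4],"fingers": 1},
    {"rotation": [0,0,0],"slide": [0,0,2],"fingers": 1},
    {"rotation": [0,0,0],"slide": [0,0,0],"fingers": 1},
    {"rotation": [0,0,0],"slide": [0,0,0],"fingers": 1}
  ]
}}

```text
time: 4.28
eef_pos: [0.5387, 0.1056, 0.0579]
ee_rot: [3.142, 0.001, 0.095]
ft_force: [-0.8, 0.3, -0.4]
grip_width: 0.0
```

Emit:
{"op": "move_arm", "data": {
  "targets": [
    {"rotation": [0,0,0],"slide": [0,0,1],"fingers": 1},
    {"rotation": [0,0,0],"slide": [0,0,1],"fingers": 1},
    {"rotation": [0,0,0],"slide": [0,0,1],"fingers": 1},
    {"rotation": [0,0,0],"slide": [0,0,0],"fingers": 1},
    {"rotation": [0,0,0],"slide": [0,0,0],"fingers": 1}
  ]
}}

```text
time: 4.7
eef_pos: [0.5391, 0.1058, 0.0555]
ee_rot: [-3.141, -0.0, 0.095]
ft_force: [0.9, 0.9, 1.3]
grip_width: 0.001
```

Emit:
{"op": "move_arm", "data": {
  "targets": [
    {"rotation": [0,0,0],"slide": [0,0,1],"fingers": 1},
    {"rotation": [0,0,0],"slide": [0,0,0.5],"fingers": 1},
    {"rotation": [0,0,0],"slide": [0,0,0],"fingers": 1},
    {"rotation": [0,0,0],"slide": [0,0,0],"fingers": 1},
    {"rotation": [0,0,0],"slide": [0,0,0],"fingers": 1}
  ]
}}

```text
time: 5.12
eef_pos: [0.5392, 0.1058, 0.054]
ee_rot: [-3.141, -0.0, 0.095]
ft_force: [-0.2, 0.8, 3.5]
grip_width: -0.001
```

```bash
python3 - <<'E'
from h import *
Z=[]
for i in range(5):
    capture("side"); s=sense(); Z.append(np.r_[s['eef_pos'],s['ft_force']])
print(np.round(Z,4))
E
```

```text
[[ 0.5391  0.1058  0.054  -0.5945  0.2362  3.6832]
 [ 0.5391  0.1058  0.0539 -1.1841  0.007   3.0291]
 [ 0.5391  0.1058  0.0539 -0.194   0.7541  3.4468]
 [ 0.5391  0.1058  0.0539  0.1545  0.2307  4.6154]
 [ 0.5391  0.1058  0.0539  0.8149  0.6277  3.6627]]
```

The contact force is a steady 3.6 N or so at TCP z = 0.054, so the bar is pushed down about 2 mm (rest at 0.056, as predicted). Now I'll sweep.

Emit:
{"op": "move_arm", "data": {
  "targets": [
    {"rotation": [0,0,0],"slide": [0,2,0],"fingers": 1},
    {"rotation": [0,0,0],"slide": [0,3,0],"fingers": 1},
    {"rotation": [0,0,0],"slide": [0,3,0],"fingers": 1},
    {"rotation": [0,0,0],"slide": [0,3,0],"fingers": 1},
    {"rotation": [0,0,0],"slide": [0,3,0],"fingers": 1},
    {"rotation": [0,0,0],"slide": [0,3,0],"fingers": 1},
    {"rotation": [0,0,0],"slide": [0,3,0],"fingers": 1},
    {"rotation": [0,0,0],"slide": [0,3,0],"fingers": 1},
    {"rotation": [0,0,0],"slide": [0,3,0],"fingers": 1},
    {"rotation": [0,0,0],"slide": [0,3,0],"fingers": 1},
    {"rotation": [0,0,0],"slide": [0,3,0],"fingers": 1},
    {"rotation": [0,0,0],"slide": [0,3,0],"fingers": 1},
    {"rotation": [0,0,0],"slide": [0,3,0],"fingers": 1},
    {"rotation": [0,0,0],"slide": [0,3,0],"fingers": 1},
    {"rotation": [0,0,0],"slide": [0,3,0],"fingers": 1},
    {"rotation": [0,0,0],"slide": [0,3,0],"fingers": 1},
    {"rotation": [0,0,0],"slide": [0,3,0],"fingers": 1},
    {"rotation": [0,0,0],"slide": [0,3,0],"fingers": 1}
  ]
}}

```text
time: 6.87
eef_pos: [0.5439, 0.0527, 0.0538]
ee_rot: [-3.142, 0.0, 0.095]
ft_force: [-0.1, 4.1, 3.4]
grip_width: -0.003
```

```bash
python3 - <<'E'
from h import *
Z=[]
for i in range(4):
    capture("side"); s=sense(); Z.append(np.r_[s['eef_pos'],s['ft_force']])
print(np.round(Z,4))
E
```

```text
[[ 0.544   0.0518  0.0538 -0.8614  1.808   2.8528]
 [ 0.544   0.0519  0.0538 -0.9501  1.3832  4.5772]
 [ 0.544   0.0518  0.0538 -0.3977  0.8285  3.4438]
 [ 0.544   0.0519  0.0538  0.7665  0.6655  3.1099]]
```

Emit:
{"op": "move_arm", "data": {
  "targets": [
    {"rotation": [0,0,0],"slide": [0,3,0],"fingers": 1},
    {"rotation": [0,0,0],"slide": [0,3,0],"fingers": 1},
    {"rotation": [0,0,0],"slide": [0,3,0],"fingers": 1},
    {"rotation": [0,0,0],"slide": [0,3,0],"fingers": 1},
    {"rotation": [0,0,0],"slide": [0,3,0],"fingers": 1},
    {"rotation": [0,0,0],"slide": [0,3,0],"fingers": 1},
    {"rotation": [0,0,0],"slide": [0,2,0],"fingers": 1},
    {"rotation": [0,0,0],"slide": [0,0,0],"fingers": 1},
    {"rotation": [0,0,0],"slide": [0,0,0],"fingers": 1}
  ]
}}

```text
time: 7.82
eef_pos: [0.5458, 0.0322, 0.0538]
ee_rot: [3.141, 0.0, 0.094]
ft_force: [-0.6, 1.6, 3.7]
grip_width: 0.002
```

Emit:
{"op": "move_arm", "data": {
  "targets": [
    {"rotation": [0,0,0],"slide": [0,2,0],"fingers": 1},
    {"rotation": [0,0,0],"slide": [0,1,0],"fingers": 1},
    {"rotation": [0,0,0],"slide": [0,0,0],"fingers": 1},
    {"rotation": [0,0,0],"slide": [0,0,0],"fingers": 1}
  ]
}}

```text
time: 8.15
eef_pos: [0.546, 0.029, 0.0535]
ee_rot: [3.141, 0.0, 0.094]
ft_force: [1.3, -1.4, 0.5]
grip_width: 0.004
```

Emit:
{"op": "move_arm", "data": {
  "targets": [
    {"rotation": [0,0,0],"slide": [0,2,0],"fingers": 1},
    {"rotation": [0,0,0],"slide": [0,1,0],"fingers": 1},
    {"rotation": [0,0,0],"slide": [0,0,0],"fingers": 1},
    {"rotation": [0,0,0],"slide": [0,0,0],"fingers": 1}
  ]
}}

```text
time: 8.48
eef_pos: [0.5461, 0.0269, 0.0535]
ee_rot: [3.142, 0.001, 0.095]
ft_force: [0.3, -0.2, -0.1]
grip_width: -0.001
```

Emit:
{"op": "move_arm", "data": {
  "targets": [
    {"rotation": [0,0,0],"slide": [0,2,0],"fingers": 1},
    {"rotation": [0,0,0],"slide": [0,1,0],"fingers": 1},
    {"rotation": [0,0,0],"slide": [0,0,0],"fingers": 1},
    {"rotation": [0,0,0],"slide": [0,0,0],"fingers": 1}
  ]
}}

```text
time: 8.82
eef_pos: [0.5467, 0.024, 0.0538]
ee_rot: [-3.142, 0.0, 0.095]
ft_force: [0.1, 1.6, -0.0]
grip_width: 0.0
```

The force dropped to zero at y ≈ 0.029, so the tip is in the notch and the bar has sprung up, as the image predicted. I'll move to the notch centre (y ≈ 0.016) and check.

Emit:
{"op": "move_arm", "data": {
  "targets": [
    {"rotation": [0,0,0],"slide": [1,3,0],"fingers": 1},
    {"rotation": [0,0,0],"slide": [0,3,0],"fingers": 1},
    {"rotation": [0,0,0],"slide": [0,2,0],"fingers": 1},
    {"rotation": [0,0,0],"slide": [0,0,0],"fingers": 1},
    {"rotation": [0,0,0],"slide": [0,0,0],"fingers": 1}
  ]
}}

```text
time: 9.23
eef_pos: [0.5484, 0.0159, 0.0538]
ee_rot: [3.142, 0.0, 0.094]
ft_force: [0.7, -0.5, -0.2]
grip_width: -0.002
```

```bash
python3 - <<'E'
from h import *
p,_=capture("side"); a,b,c,d=150,250,265,365; cv2.imwrite("pics/side2.png",cv2.resize(p[a:b,c:d,::-1],None,fx=6,fy=6,interpolation=cv2.INTER_CUBIC))
s=sense(); print(s['eef_pos'],s['ft_force'])
E
```

```text
[0.54842024 0.01609423 0.05377116] [ 0.16306865 -0.04762492  0.10469711]
```

View pics/side2.png

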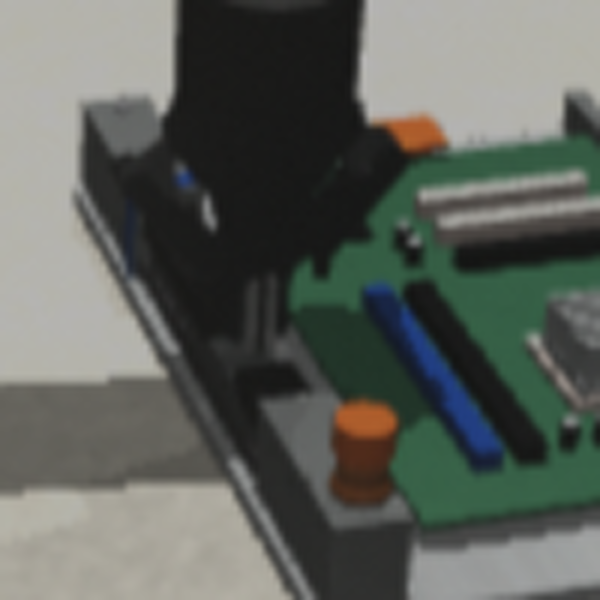

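The tip stands over the notch (crop ≈ (255,345)) with zero force. I'll press down now: the key should be met at TCP z ≈ 0.046 and be home at ≈ 0.039.

Emit:
{"op": "move_arm", "data": {
  "targets": [
    {"rotation": [0,0,0],"slide": [0,0,3],"fingers": 1},
    {"rotation": [0,0,0],"slide": [0,0,2],"fingers": 1},
    {"rotation": [0,0,0],"slide": [0,0,2],"fingers": 1},
    {"rotation": [0,0,0],"slide": [0,0,2],"fingers": 1},
    {"rotation": [0,0,0],"slide": [0,0,1],"fingers": 1},
    {"rotation": [0,0,0],"slide": [0,0,0],"fingers": 1},
    {"rotation": [0,0,0],"slide": [0,0,0],"fingers": 1}
  ]
}}

```text
time: 9.87
eef_pos: [0.5483, 0.0163, 0.0436]
ee_rot: [-3.141, 0.0, 0.095]
ft_force: [-0.0, 0.1, -0.1]
grip_width: 0.001
```

Emit:
{"op": "move_arm", "data": {
  "targets": [
    {"rotation": [0,0,0],"slide": [0,0,1],"fingers": 1},
    {"rotation": [0,0,0],"slide": [0,0,1],"fingers": 1},
    {"rotation": [0,0,0],"slide": [0,0,1],"fingers": 1},
    {"rotation": [0,0,0],"slide": [0,0,1],"fingers": 1},
    {"rotation": [0,0,0],"slide": [0,0,0],"fingers": 1},
    {"rotation": [0,0,0],"slide": [0,0,0],"fingers": 1}
  ]
}}

```text
time: 10.37
eef_pos: [0.5484, 0.0163, 0.0396]
ee_rot: [-3.141, 0.0, 0.095]
ft_force: [-1.4, 1.2, 3.1]
grip_width: 0.0
```

Emit:
{"op": "move_arm", "data": {
  "targets": [
    {"rotation": [0,0,0],"slide": [0,0,0.5],"fingers": 1},
    {"rotation": [0,0,0],"slide": [0,0,0.5],"fingers": 1},
    {"rotation": [0,0,0],"slide": [0,0,0.5],"fingers": 1},
    {"rotation": [0,0,0],"slide": [0,0,0],"fingers": 1},
    {"rotation": [0,0,0],"slide": [0,0,0],"fingers": 1}
  ]
}}

```text
time: 10.78
eef_pos: [0.5484, 0.0163, 0.039]
ee_rot: [-3.141, 0.0, 0.095]
ft_force: [-3.9, 0.3, 11.5]
grip_width: -0.001
```

```bash
python3 - <<'E'
from h import *
Z=[]
for i in range(4):
    capture("side"); s=sense(); Z.append(np.r_[s['eef_pos'],s['ft_force']])
print(np.round(Z,4))
E
```

```text
[[ 0.5484  0.0163  0.039  -4.1012  1.0086 12.231 ]
 [ 0.5484  0.0163  0.039  -4.7181  1.0965 11.3517]
 [ 0.5484  0.0163  0.039  -4.381   0.7534 11.3894]
 [ 0.5484  0.0163  0.039  -4.3411  0.7697 11.4067]]
```

Emit:
{"op": "move_arm", "data": {
  "targets": [
    {"rotation": [0,0,0],"slide": [0,0,0.5],"fingers": 1},
    {"rotation": [0,0,0],"slide": [0,0,0.5],"fingers": 1},
    {"rotation": [0,0,0],"slide": [0,0,0],"fingers": 1},
    {"rotation": [0,0,0],"slide": [0,0,0],"fingers": 1}
  ]
}}

```text
time: 11.32
eef_pos: [0.5485, 0.0163, 0.0389]
ee_rot: [-3.141, -0.0, 0.095]
ft_force: [-7.7, 1.5, 19.9]
grip_width: -0.0
```

The tip has hit a hard stop: an extra 1 mm commanded moved it only 0.1 mm and raised the force to 20 N. The key is home at z ≈ 0.039, as computed. Next I'll draw straight up, then away to the left so the top camera can see.

Emit:
{"op": "move_arm", "data": {
  "targets": [
    {"rotation": [0,0,0],"slide": [0,0,-2],"fingers": 1},
    {"rotation": [0,0,0],"slide": [0,0,-4],"fingers": 1},
    {"rotation": [0,0,0],"slide": [0,0,-8],"fingers": 1},
    {"rotation": [0,0,0],"slide": [0,0,-15],"fingers": 1},
    {"rotation": [0,0,0],"slide": [0,0,-25],"fingers": 1},
    {"rotation": [0,0,0],"slide": [0,0,-30],"fingers": 1},
    {"rotation": [0,0,0],"slide": [0,0,-30],"fingers": 1},
    {"rotation": [0,0,0],"slide": [0,0,-30],"fingers": 1},
    {"rotation": [0,0,0],"slide": [0,0,-30],"fingers": 1},
    {"rotation": [0,0,0],"slide": [0,0,-20],"fingers": 1},
    {"rotation": [0,0,0],"slide": [0,0,0],"fingers": 1},
    {"rotation": [0,0,0],"slide": [0,0,0],"fingers": 1}
  ]
}}

```text
time: 12.32
eef_pos: [0.5495, 0.0161, 0.2329]
ee_rot: [3.142, -0.003, 0.095]
ft_force: [-0.0, -0.4, 0.1]
grip_width: 0.001
```

Emit:
{"op": "move_arm", "data": {
  "targets": [
    {"rotation": [0,0,0],"slide": [-10,-30,0],"fingers": 1},
    {"rotation": [0,0,0],"slide": [-10,-30,0],"fingers": 1},
    {"rotation": [0,0,0],"slide": [-10,-30,0],"fingers": 1},
    {"rotation": [0,0,0],"slide": [-10,-30,0],"fingers": 1},
    {"rotation": [0,0,0],"slide": [-10,-30,0],"fingers": 1},
    {"rotation": [0,0,0],"slide": [-10,-30,0],"fingers": 1},
    {"rotation": [0,0,0],"slide": [-10,-30,0],"fingers": 1},
    {"rotation": [0,0,0],"slide": [-10,-30,0],"fingers": 1},
    {"rotation": [0,0,0],"slide": [-10,-30,0],"fingers": 1},
    {"rotation": [0,0,0],"slide": [-10,-30,0],"fingers": 1},
    {"rotation": [0,0,0],"slide": [0,0,0],"fingers": 1},
    {"rotation": [0,0,0],"slide": [0,0,0],"fingers": 1}
  ]
}}

```text
time: 13.32
eef_pos: [0.4184, 0.3068, 0.2296]
ee_rot: [3.141, 0.003, 0.1]
ft_force: [0.6, -0.5, -0.7]
grip_width: 0.001
```

```bash
python3 - <<'E'
from h import *
s=sense(); print(s['time'],s['eef_pos'],s['ft_force'])
P={}
for n in("top","side"):
    p,d=capture(n); P[n]=(p,d); cv2.imwrite(f"pics/{n}9.png",p[:,:,::-1])
p,d=P['top']; d0=np.load('pics/top0.npz')['d'];p0=np.load('pics/top0.npz')['p']
def hts(d,us,dv=0): 
    return np.mean([dpt('top',u,int(round(184-(u-215)*7/73))+k,d)[2] for u in us for k in(-3,-2,-1,0,1)])
for nm,us in(('barL',range(225,252)),('key',range(259,270)),('barR',range(275,286)),('hous',range(292,308))):
    print(nm,round(hts(d0,us),4),round(hts(d,us),4))
a=cv2.resize(np.vstack([p0[80:205,165:345],p[80:205,165:345]])[:,:,::-1],None,fx=2.4,fy=2.4,interpolation=cv2.INTER_CUBIC); cv2.imwrite('pics/cmp.png',a)
E
```

```text
13.3167 [0.41838129 0.30676927 0.22964533] [ 0.64873317 -0.46830134 -0.66869486]
barL 0.0483 0.0573
key 0.0387 0.031
barR 0.0702 0.0486
hous 0.0583 0.0589
```

View pics/cmp.png

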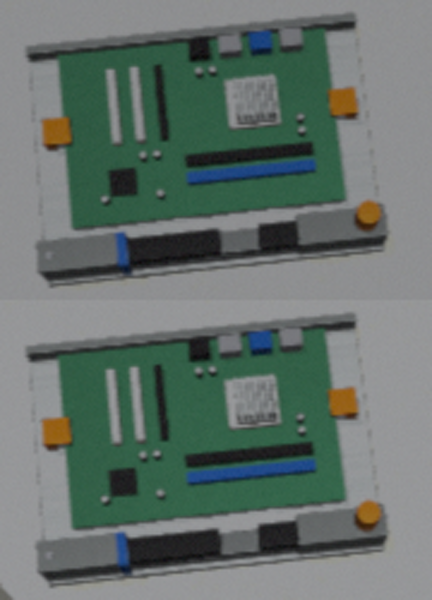

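View pics/side9.png

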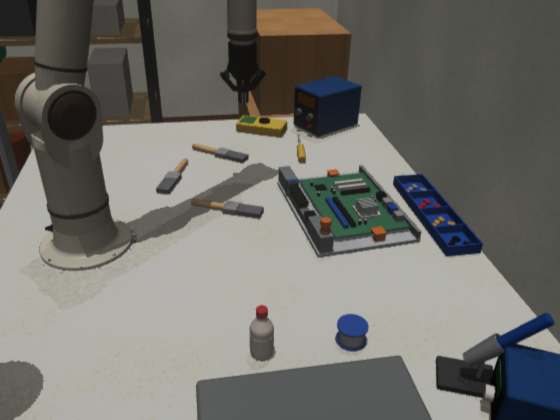

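The key's depth height went from 38.7 to 31.0 mm (home would be 31). Board, heatsink and jar look unmoved. The bar means contain depth dropouts, so I'll confirm with medians before handing in.

```bash
python3 - <<'E'
from h import *
p,d=capture('top'); d0=np.load('pics/top0.npz')['d']
def hts(d,us):
    z=[dpt('top',u,int(round(184-(u-215)*7/73))+k,d)[2] for u in us for k in(-3,-2,-1,0,1) if d[int(round(184-(u-215)*7/73))+k,u]>0]; return round(float(np.median(z)),4),round(float(np.std(z)/len(z)**.5),4)
for nm,us in(('barL',range(225,252)),('key',range(259,270)),('barR',range(275,286)),('hous',range(292,308))): print(nm,hts(d0,us),hts(d,us))
s=sense(); print(s['time'],s['ft_force'],np.abs(s['joint_velocities']).max())
p0=np.load('pics/top0.npz')['p']; ps=cv2.imread('pics/side9.png')[:,:,::-1].astype(int); p0s=np.load('pics/side0.npz')['p'].astype(int)
for nm,(a,b,c,e) in dict(board=(170,245,285,415),jar=(215,245,315,335),flux=(300,362,245,278),spool=(315,350,333,372),driver=(135,162,293,308),brush=(143,162,190,250)).items(): print(nm,'mean diff',round(np.abs(ps-p0s)[a:b,c:e].mean(),1))
E
```

```text
barL (0.0485, 0.0002) (0.048, 0.0002)
key (0.0386, 0.0003) (0.0314, 0.0005)
barR (0.0481, 0.0004) (0.0484, 0.0003)
hous (0.058, 0.0002) (0.058, 0.0003)
13.4667 [ 0.19817861 -0.0810875   0.07441424] 0.010533821600762803
board mean diff 0.9
jar mean diff 0.6
flux mean diff 0.9
spool mean diff 0.8
driver mean diff 0.8
brush mean diff 1.1
```

```bash
python3 -c "
from station import *
print(close_job())"
```

```text
the job is handed in; nothing more can be done
None
```

I pressed the key fully home and handed the job in at about 13.5 s; the hand-in reported no verdict.

**What I did:** With the fingers shut, I pressed the bar down about 2 mm (about 3.6 N) at carrier y ≈ +62 mm. I swept along it until the force dropped to zero at world y ≈ 0.029, which agreed with the notch seen in the image (centre at carrier y ≈ −28 mm). I then pressed the key to its hard stop (20 N, TCP z ≈ 0.039), drew straight up and moved off to the left.

**Last checks:**
- **Key:** median depth height went from 38.6 mm to 31.4 mm, which is 7.2 ± 0.6 mm down against a full travel of 7 mm.
- **Bar:** back at about 48 mm on both sides of the notch. The depth readings are only good to about 0.5 mm, so they are no finer than the 0.6 mm limit.
- **Loose things:** before and after pictures show no change at the board with its heatsink, jar, bottle, spool, screwdriver or the brush farthest from the base.
- **Arm:** clear of everything, with wrist force about 0 N.

**Disagreement:** the first averages of bar height (57 mm after the move on the left, 70 mm before it on the right) were wrong because of missing depth readings; medians without them gave about 48 mm.

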